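# Latch the tall mould

## Task

Latch the taller of the two plaster moulds: swing the loop of its draw latch over so that the loop's cross bar drops behind the keeper, then press the lever down over centre until it is fully home and the loop is pulled tight. Leave the latch of the lower mould open as it is.

Things in the scene. Friction and masses are not known exactly. Their poses are not given: they have to be found in the camera images.
- tall_mould: The mould to latch: white plaster block in two halves, 190 (its x) by 130 (its y) by 95 mm high, fixed; origin at the centre of its underside, z up. Its draw latch lies along its x axis on the middle of its top: lever pivot at x = -40 mm, 18 mm above the top; keeper at x = +40 mm, a post 16 mm wide, 29 mm high over the top. The lever end (-x) faces roughly to the robot.
- tall_mould_lever (a joint): Its lever's angle, rad: 0 = shut (level, pointing to mould -x), grows as it opens; starts at 1.12 to 1.22 (standing up), stop at 1.24. Steel plate 24 mm wide, 93 mm from pivot to rolled end. Friction keeps it where it is left (about 0.5 N at its end); shutting it with the loop hooked takes 1 to 3 N. It must stand open above 1.05 for the loop to reach over the keeper.
- tall_mould_loop (a joint): Its loop's angle relative to the lever, rad. This minus the lever angle = the loop's angle above level, from mould +x: 1.3 to 1.7 at the start (standing up), about -0.2 when down behind the keeper. Steel strap 38 mm wide; its pivot is at mould x = -51 mm, 37 mm above the top (lever open). Light friction holds it upright; below about 1.0 above level it falls by its own weight.
- tall_mould_loop_bar (a point): Centre of the loop's cross bar (5 mm thick, 38 mm long along mould y), 101 mm from the loop's pivot. Hooked: it lies just beyond the keeper, at mould x of about +47 mm with the lever open (+39 mm when shut), 17 mm above the top.
- tall_mould_loop_bead (a point): Centre of the rolled finger bead at the loop's free end: 10 mm thick, 30 mm long along mould y, 119 mm from the loop's pivot. Push it toward mould +x to swing the loop over.
- tall_mould_lever_tip (a point): Top of the rolled end of the lever (10 mm thick, 26 mm long along mould y), on the face that is pressed.
- tall_mould_keeper (a joint): How far the tall mould's sprung keeper is drawn toward the lever, m: 0 free, about 0.0026 when the latch is shut with its loop hooked (spring 8 N per mm).
- low_mould: The lower mould, to be left alone: same plan and the same latch, also standing open, but only 60 mm high; origin at the centre of its underside.
- low_mould_lever (a joint): Angle of the low mould's lever, rad; as for the tall mould; stays open, about 1.12 to 1.22.
- low_mould_loop (a joint): Angle of the low mould's loop relative to its lever, rad; as for the tall mould; stays up, about 2.5 to 2.8.

How it is judged:
By the outcome, as a careful person would: the job done as asked, in the order asked, and still so for the second after the job is handed in, with the robot touching nothing.
It also fails if it takes over 42 s, if anything falls off the work surface, if the arm or the gripper's body presses on something with over 40 N, if the wrist force passes 120 N, or if a joint passes its speed limit or range.

## Robot

A 6-joint arm with a two-finger parallel gripper is mounted at the origin on the work surface; the furniture and walls round the work are solid. World frame = base frame: x ahead of the robot, y to its left, z up, the work surface at z = 0. Lengths are in m, angles in rad, forces in N, time in s.
With the tool pointing down it reaches from about 0.35 to 0.925 m from the base axis. Payload 6.4 kg.
Tool frame: the origin (TCP) lies on the front face of the gripper's body, between the roots of the fingers; the fingertips stand 97 mm ahead of it and the grasp point (between the pads) lies 78 mm ahead of it; z points along the fingers, y is the line along which they close (so a half turn about z gives the same grasp; the last joint's range is limited). The gripper opens to 94 mm and grips with 3 to 60 N. Pads are 16 mm wide; open, the fingers measure 119 mm over their backs; the gripper's body (75 mm by 177 mm) begins 78 mm behind the grasp point.
Start: joints at [-1.443, 0.245, 1.558, -0, 1.339, -0.174], TCP at [0.193, -0.621, 0.303] pointing down, gripper open.
Joint ranges: [-3.13, 3.13], [-1.02, 2.26], [0.13, 2.54], [-0.95, 4.09], [0.21, 2.88], [-2.74, 2.74]. Speed limits (rad/s): [2.57, 2.57, 3.14, 3.14, 3.14, 3.14].

## Interface

Orientations are given as a unit quaternion [w, x, y, z].
In Python, from workcell import observe, imaging, order gives the robot as it stands.
- The arm moves only by the tool carry_out, never from a script. Its arguments are lists of equal length, an entry for each row: "fingers": the gripper command: -1 is shut, 1 is fully open, values between are in proportion; "translation": the shift along the tool's x, y, z each as a share of 10 cm, from -1 to 1, a list of three; "spin": the turn about the tool's z as a share of pi rad, from -1 to 1. In form: {"fingers": [fingers, ...], "translation": [[tx, ty, tz], ...], "spin": [spin, ...]}. A call has 1 to 5 rows; each row is the pose to reach, as a shift and turn from the pose commanded when the call began, along the tool's axes at that moment, turning the shorter way round; what a row does not reach only later rows make up. A row lasts 1/12 s, in which the tool goes at most 41.7 mm and 7.16 degrees, less where a joint would pass 70% of its speed; a pose out of reach is approached as far as the arm can. A call with a number of a shift or a turn outside -1 to 1 is refused whole. A call with a gripper value outside its range is refused whole. The fingers move at their own pace and stop on an object; "newtons" is the grip in N (left out, the last holds). Time passes only in rows, so rows that repeat a pose let the fingers close. It gives the time, the measured TCP pose, the force, the opening and the grip force at its end, in the units of the state.
- observe(): the state, without advancing time (a new reading comes with each control period).
- imaging.grab_frame(name): name is "side" or "top"; returns a dict with "img" (400x640x3 uint8, red, green, blue), "range_z" (400x640 float32, m along the optical axis (not along the pixel's ray), 0 where there is no reading), "camera_matrix" (3x3 intrinsics, pixels), "rvec" (rotation vector, rad) and "tvec" (3), from world to camera coordinates, as OpenCV has them. Camera axes: x right, y down, z forward; pixel columns grow to the right and rows downward; lengths in m; the calibration is good to about 2 mm. A picture is of the moment at which its call begins.
- order.hand_in(): hands the job in; it is judged then, once.
The state is a dict: "clock": time; "joints": joint angles; "qvel": joint speeds; "effort": joint torques, N m; "position": TCP position; "eef_rot": TCP orientation; "ft_force": force on the tool from outside, world axes, zero at the start; "wrist_torque": the same for the moment, N m; "finger_gap": finger opening in m; "gripper_force": force on a finger pad.
Only numpy, scipy, OpenCV 4.12 (cv2) and the standard library are available. Lean on these libraries where they do the work, as an engineer would, in place of code of your own. Each camera call takes 0.05 s, during which the arm holds its last target. There are 200 camera calls.

## Working session

There is one attempt and no reset: what is moved stays moved. The work goes in short steps, Python scripts to look and compute and a tool call to move; the robot and the scene stay as the last step left them, time stands still between calls to the robot, and variables do not carry over. Pictures are saved under pics/ and viewed, at most 10 in all, crops included, and the job is handed in when it is done.

Besides the shell and the picture viewer there is one more tool, called after "Emit:" by a JSON object that holds its "name" and its "arguments". carry_out: Moves the arm, as the interface text tells. Shift numbers are shares of 10 cm and turn numbers shares of pi rad, none past 1 either way. Its arguments: {"type":"object","properties":{"fingers":{"type":"array","items":{"type":"number"}},"translation":{"type":"array","items":{"type":"array","items":{"type":"number"}}},"spin":{"type":"array","items":{"type":"number"}},"newtons":{"type":"number"}},"required":["fingers","translation","spin"]}

```bash
mkdir -p pics; cat > h.py <<'E'
import numpy as np, cv2
from workcell import observe, imaging, order
def grab(n):
    f=imaging.grab_frame(n); np.savez(f'{n}.npz',**f); cv2.imwrite(f'pics/{n}_raw.png',f['img'][:,:,::-1]); return f
def pts(f):
    K=f['camera_matrix'];R,_=cv2.Rodrigues(np.array(f['rvec'],float));t=np.array(f['tvec']).reshape(3)
    z=f['range_z'];v,u=np.mgrid[:z.shape[0],:z.shape[1]]
    c=np.stack([(u-K[0,2])/K[0,0]*z,(v-K[1,2])/K[1,1]*z,z],-1)
    w=(c-t)@R; w[z==0]=np.nan; return w
E
python3 - <<'E'
from h import *
a=grab('top');b=grab('side')
cv2.imwrite('pics/a.png',np.hstack([cv2.resize(x['img'][:,:,::-1],(800,500)) for x in (a,)]))
s=observe();print({k:np.round(v,3) for k,v in s.items()})
for f in(a,b):
    R,_=cv2.Rodrigues(np.array(f['rvec'],float));print(-R.T@np.array(f['tvec']).reshape(3))
E
```

```text
{'clock': np.float64(0.1), 'joints': array([-1.443,  0.246,  1.559, -0.   ,  1.339, -0.174]), 'qvel': array([-0.   , -0.003, -0.003,  0.   ,  0.002,  0.001]), 'effort': array([-1.0000e-03, -4.1691e+01, -3.1553e+01,  6.9000e-02,  3.1000e-02,
       -0.0000e+00]), 'position': array([ 0.193, -0.62 ,  0.302]), 'eef_rot': array([-0.001,  0.989,  0.15 ,  0.   ]), 'ft_force': array([-0.004,  0.662,  0.646]), 'wrist_torque': array([-0.021, -0.036,  0.007]), 'gripper_force': np.float64(0.0), 'finger_gap': np.float64(0.094)}
[ 0.44736481 -0.0077463   0.94649068]
[ 0.58626408 -0.88729409  0.55705848]
```

View pics/a.png

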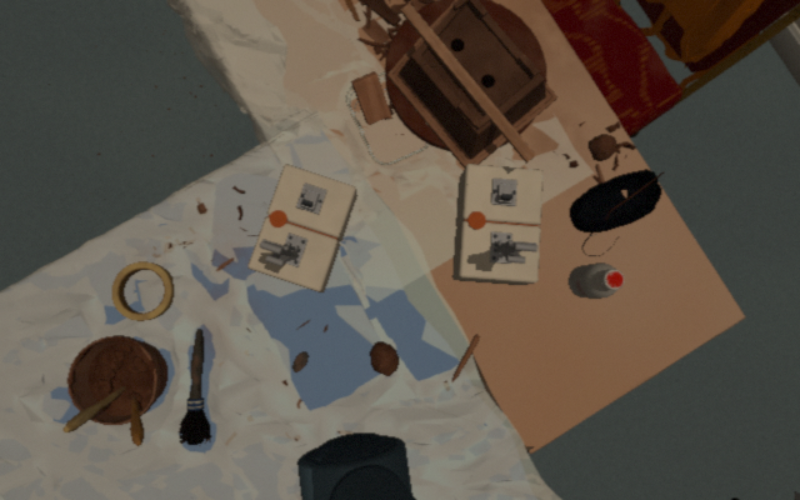

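View pics/side_raw.png

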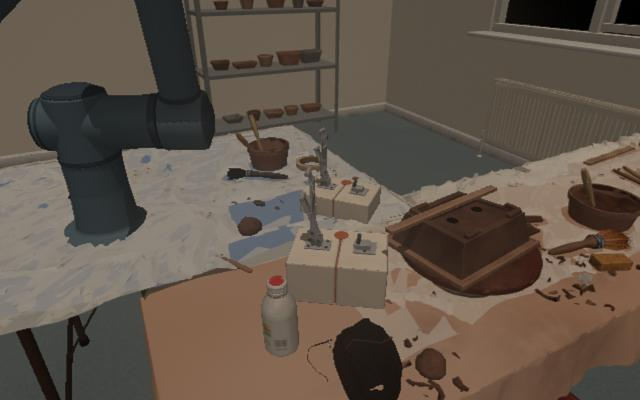

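The top view shows two moulds, at about (303,228) and (500,224) in the 800 px picture. The side view shows the nearer, right-hand one as taller, with both loops standing. Next I measure heights and poses from depth.

```bash
python3 - <<'E'
from h import *
f=dict(np.load('top.npz'));w=pts(f)
for n,(u,v) in {'L':(303,205),'R':(520,205)}.items():
    u,v=int(u*.8),int(v*.8); print(n,w[v,u])
    z=np.nanmedian(w[v-3:v+4,u-3:u+4,2])
    m=(abs(w[...,2]-z)<.012).astype(np.uint8)
    c,l=cv2.connectedComponents(m); m=(l==l[v,u])
    p=w[m][:,:2]; m2=cv2.minAreaRect((p*1000).astype(np.float32));print(z,m2)
    # standing parts
    d=np.array(m2[0])/1000
    q=w[(w[...,2]>z+.035)&(np.hypot(w[...,0]-d[0],w[...,1]-d[1])<.12)]
    print(len(q),q.min(0),q.max(0)); o=np.argsort(-q[:,2])[:60]; print(np.median(q[o],0))
g=dict(np.load('side.npz'));i=g['img'][150:310,250:410,::-1]
j=f['img'][120:240,340:460,::-1]
cv2.imwrite('pics/c.png',np.hstack([cv2.resize(i,(400,400),interpolation=2),cv2.resize(j,(400,400),interpolation=2)]))
E
```

```text
L [0.62209037 0.12496631 0.0744403 ]
0.07226362028996652 ((589.055908203125, 129.16464233398438), (126.98948669433594, 185.55413818359375), 70.86198425292969)
338 [0.51452389 0.12722859 0.10884626] [0.54921519 0.16495449 0.22353871]
[0.53493288 0.1474886  0.22109549]
R [ 0.61501952 -0.23392752  0.09474407]
0.09547454597525828 ((698.8171997070312, -164.51287841796875), (455.47711181640625, 189.15618896484375), 18.102947235107422)
3006 [ 0.66997261 -0.24699899  0.13053269] [ 0.81868953 -0.08998462  0.16313831]
[ 0.75872457 -0.16795108  0.16179584]
```

View pics/c.png

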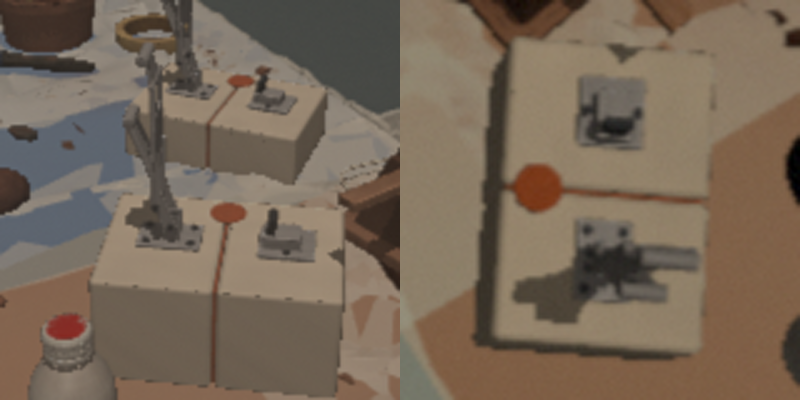

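The crops show the tall mould's loop bead at about (309,170) and its lever's rolled end at about (303,196) in the side image. In the top crop the loop bar and bead lean toward image right, which is perspective. Next I fit the tall mould more tightly.

```bash
python3 - <<'E'
from h import *
f=dict(np.load('top.npz'));w=pts(f)
W=w[120:240,340:460];I=f['img'][120:240,340:460].astype(int)
m=(abs(W[...,2]-.095)<.012)&(I[...,0]>110)&(I[...,0]-I[...,2]<65)
m=cv2.morphologyEx(m.astype(np.uint8),cv2.MORPH_OPEN,np.ones((5,5)));c,l=cv2.connectedComponents(m);k=np.argmax(np.bincount(l[l>0]));m=l==k
print(m.sum(),np.nanmedian(W[m][:,2]),cv2.minAreaRect((W[m][:,:2]*1000).astype(np.float32)))
# corners read from crop (400 px view /3.333 + offset), projected onto z=.095
K=f['camera_matrix'];R,_=cv2.Rodrigues(f['rvec'].astype(float));t=f['tvec'].reshape(3)
C=-R.T@t
def ray(u,v,z):
    d=R.T@np.linalg.inv(K)@[u,v,1]; return C+d*(z-C[2])/d[2]
P=[ray(340+u*.3,120+v*.3,.095) for u,v in [(110,38),(314,53),(298,355),(95,340)]]
print(np.round(P,4),np.mean(P,0)); P=np.array(P)
for a in range(4): print(np.linalg.norm(P[a]-P[a-1]),end=' ')
x=(P[0]+P[1]-P[2]-P[3])/2;print(np.degrees(np.arctan2(x[1],x[0])))
g=dict(np.load('side.npz'));s=pts(g)
for u,v in [(309,170),(310,172),(303,196),(304,195),(312,185)]: print(u,v,np.round(s[v,u],4))
E
```

```text
2127 0.09524186897263752 ((635.2167358398438, -207.7334442138672), (127.62850952148438, 92.81379699707031), 85.08409118652344)
[[ 0.6841 -0.1469  0.095 ]
 [ 0.6738 -0.2742  0.095 ]
 [ 0.4862 -0.2563  0.095 ]
 [ 0.4969 -0.1326  0.095 ]] [ 0.58524125 -0.20250865  0.095     ]
0.18768134101308664 0.1276447202585104 0.18843548065659485 0.12415817276149779 -4.9074237122969535
309 170 [ 0.5289 -0.1975  0.2553]
310 172 [ 0.5308 -0.1995  0.2523]
303 196 [ 0.5174 -0.2028  0.2051]
304 195 [ 0.5186 -0.196   0.2038]
312 185 [0.5079 0.1461 0.0603]
```

Emit:
{"name": "carry_out", "arguments": {"fingers": [-1, -1, -1, -1, -1], "translation": [[0.2, -0.1, -0.5], [0.5, -0.4, -0.6], [0.8, -0.7, -0.6], [1, -0.8, -0.6], [1, -0.8, -0.6]], "spin": [0.03, 0.06, 0.09, 0.123, 0.123]}}

```text
clock: 0.52
position: [0.2677, -0.511, 0.3633]
eef_rot: [-0.0, 0.999, -0.042, 0.001]
ft_force: [0.0, 0.2, 0.3]
finger_gap: 0.0639
gripper_force: 0.0
```

```bash
cat >> h.py <<'E'
import sys
from scipy.spatial.transform import Rotation as Ro
YAW=np.radians(-4.9);CM=np.array([.5852,-.2025,0])
def state():
    s=observe();w,x,y,z=s['eef_rot'];R=Ro.from_quat([x,y,z,w]).as_matrix()
    tip=np.array(s['position'])+R@[0,0,.097]
    m=Ro.from_euler('z',-YAW).apply(tip-CM); return s,R,tip,m
def go(mx,my,mz):
    s,R,tip,m=state(); d=Ro.from_euler('z',YAW).apply([mx,my,mz])+CM-tip
    print('t',round(s['clock'],2),'tip mould mm',np.round(m*1000,1),'shift',np.round(R.T@d*10,3),'toolx yaw',np.degrees(np.arctan2(R[1,0],R[0,0])).round(2),'F',np.round(s['ft_force'],1))
E
python3 -c "
from h import *
go(-.085,0,.24)"
```

```text
t 0.52 tip mould mm [-289.8 -334.5  266.3] shift [ 2.056 -3.34   0.268] toolx yaw -4.76 F [0.  0.2 0.3]
```

Emit:
{"name": "carry_out", "arguments": {"fingers": [-1, -1, -1, -1], "translation": [[0.2, -0.35, 0], [0.4, -0.7, 0], [0.6, -1, 0], [0.6, -1, 0]], "spin": [0, 0, 0, 0]}}

```text
clock: 0.85
position: [0.3355, -0.4165, 0.3622]
eef_rot: [-0.001, 0.999, -0.039, 0.0]
ft_force: [-0.8, 0.1, 0.4]
finger_gap: 0.0378
gripper_force: 0.0
```

Emit:
{"name": "carry_out", "arguments": {"fingers": [-1, -1, -1, -1], "translation": [[0.2, -0.35, 0], [0.4, -0.7, 0], [0.6, -1, 0], [0.6, -1, 0]], "spin": [0, 0, 0, 0]}}

```text
clock: 1.18
position: [0.4035, -0.3223, 0.3623]
eef_rot: [-0.001, 0.999, -0.039, 0.0]
ft_force: [-0.2, 0.2, -0.2]
finger_gap: 0.0108
gripper_force: 0.0
```

Emit:
{"name": "carry_out", "arguments": {"fingers": [-1, -1, -1, -1], "translation": [[0.2, -0.35, 0], [0.4, -0.7, 0], [0.4, -1, 0], [0.4, -1, 0]], "spin": [0, 0, 0, 0]}}

```text
clock: 1.52
position: [0.4502, -0.2266, 0.3622]
eef_rot: [-0.001, 0.999, -0.04, -0.0]
ft_force: [0.6, -0.0, -0.4]
finger_gap: 0.0003
gripper_force: 0.0
```

```bash
python3 -c "
from h import *
go(-.085,0,.238)"
```

```text
t 1.52 tip mould mm [-132.5  -35.4  265.2] shift [ 0.477 -0.351  0.272] toolx yaw -4.55 F [ 0.6 -0.  -0.4]
```

Emit:
{"name": "carry_out", "arguments": {"fingers": [-1, -1, -1, -1], "translation": [[0.2, -0.35, 0], [0.45, -0.35, 0.1], [0.45, -0.35, 0.27], [0.45, -0.35, 0.27]], "spin": [0, 0, 0, 0]}}

```text
clock: 1.85
position: [0.4968, -0.1987, 0.3319]
eef_rot: [-0.001, 0.999, -0.042, -0.003]
ft_force: [-1.1, -0.0, -0.8]
finger_gap: 0.0009
gripper_force: 0.0
```

```bash
python3 - <<'E'
from h import *
go(-.02,0,.238)
g=grab('side')
cv2.imwrite('pics/d.png',cv2.resize(g['img'][100:300,220:420,::-1],(600,600),interpolation=2))
E
```

```text
t 1.85 tip mould mm [-89.   -3.5 234.9] shift [ 0.689 -0.034 -0.035] toolx yaw -4.8 F [-1.1 -0.  -0.8]
```

View pics/d.png

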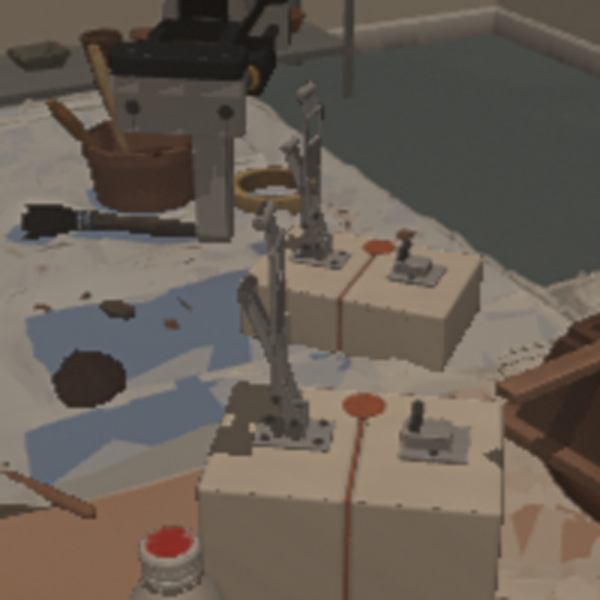

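The fingertips are at (215,238), just behind the tall loop's bead at (265,212) and above its lever end. That is clear to push.

Emit:
{"name": "carry_out", "arguments": {"fingers": [-1, -1, -1, -1, -1], "translation": [[0.15, -0.03, 0], [0.3, -0.03, 0], [0.4, -0.03, 0], [0.5, -0.03, 0], [0.6, -0.03, 0.02]], "spin": [0, 0, 0, 0, 0]}}

```text
clock: 2.32
position: [0.5581, -0.2011, 0.3345]
eef_rot: [0.0, 0.999, -0.043, 0.001]
ft_force: [0.6, -0.5, 0.1]
finger_gap: 0.0007
gripper_force: 0.0
```

Emit:
{"name": "carry_out", "arguments": {"fingers": [-1, -1, -1, -1, -1], "translation": [[0.1, 0, 0.03], [0.2, 0, 0.08], [0.3, 0, 0.14], [0.4, 0, 0.2], [0.45, 0, 0.25]], "spin": [0, 0, 0, 0, 0]}}

```text
clock: 2.73
position: [0.6031, -0.2044, 0.3081]
eef_rot: [-0.0, 0.999, -0.042, -0.0]
ft_force: [-0.6, 0.1, -0.0]
finger_gap: 0.0008
gripper_force: 0.0
```

```bash
python3 - <<'E'
from h import *
go(-.02,0,.238)
g=grab('side')
cv2.imwrite('pics/e.png',cv2.resize(g['img'][100:300,220:420,::-1],(600,600),interpolation=2))
E
```

```text
t 2.73 tip mould mm [ 18.   -0.3 211.1] shift [-0.38  -0.003 -0.269] toolx yaw -4.85 F [-0.6  0.1 -0. ]
```

View pics/e.png

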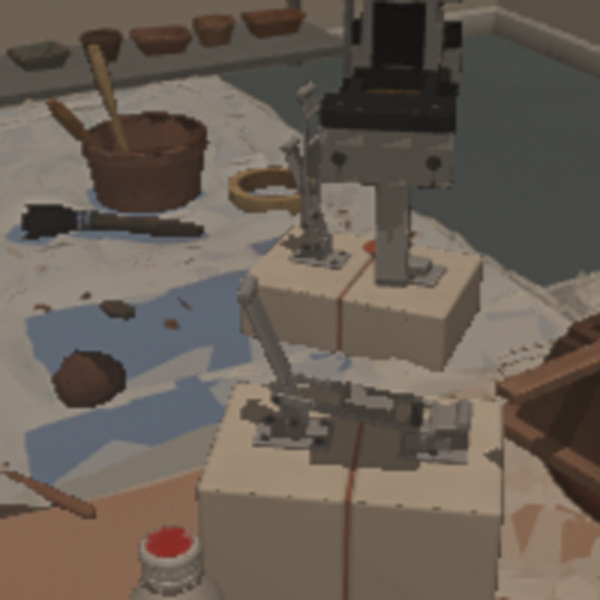

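The loop has fallen, its end now at about (460,420). I check the bead's position in depth: about x +66, z 108 mm if hooked.

```bash
python3 - <<'E'
from h import *
for n in('side','top'):
    f=grab(n);w=pts(f).reshape(-1,3);w=w[~np.isnan(w[:,0])]
    m=Ro.from_euler('z',-YAW).apply(w-CM)*1000
    m=m[(abs(m[:,1])<26)&(abs(m[:,0])<140)&(m[:,2]>100)&(m[:,2]<205)]
    print(n)
    for a in range(-130,100,10):
        k=m[(m[:,0]>=a)&(m[:,0]<a+10)]
        if len(k): print(a,len(k),np.percentile(k[:,2],[5,50,95]).round(),k[:,1].min().round(),k[:,1].max().round())
g=dict(np.load('side.npz'))
cv2.imwrite('pics/f.png',cv2.resize(g['img'][215:265,295:395,::-1],(800,400),interpolation=2))
E
```

```text
side
-80 15 [196. 201. 205.] -13.0 12.0
-70 92 [101. 188. 205.] -14.0 15.0
-60 110 [131. 160. 176.] -18.0 13.0
-50 132 [103. 131. 150.] -19.0 17.0
-40 79 [102. 121. 133.] -18.0 17.0
-30 42 [100. 127. 131.] -16.0 17.0
-20 42 [122. 126. 129.] -18.0 17.0
-10 62 [123. 125. 127.] -20.0 20.0
0 64 [121. 123. 125.] -20.0 19.0
10 63 [118. 120. 122.] -20.0 19.0
20 45 [103. 118. 120.] -19.0 21.0
30 79 [100. 114. 124.] -20.0 18.0
40 84 [101. 112. 123.] -20.0 18.0
50 73 [101. 113. 115.] -19.0 14.0
60 71 [100. 118. 120.] -20.0 14.0
70 14 [100. 114. 118.] -20.0 15.0
80 16 [152. 156. 159.] -26.0 -18.0
90 21 [156. 159. 160.] -25.0 -11.0
top
-30 4 [101. 115. 130.] 15.0 17.0
-20 2 [104. 115. 127.] 14.0 17.0
30 5 [100. 101. 113.] 18.0 20.0
```

View pics/f.png

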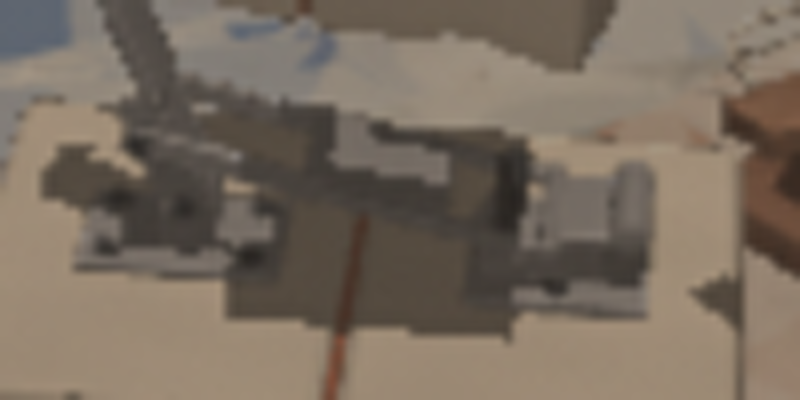

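It is hooked: the loop's rails slope at -0.21 rad to about 112 mm at the keeper, and the post top stands above them at about 124 mm. The lever still stands at about 1.17. Next I lift and go to the lever's pressed face.

Emit:
{"name": "carry_out", "arguments": {"fingers": [-1, -1, -1, -1, -1], "translation": [[0, 0, -0.1], [-0.25, 0, -0.1], [-0.5, 0, 0], [-0.65, 0, 0.2], [-0.65, 0, 0.25]], "spin": [0, 0, 0, 0, 0]}}

```text
clock: 3.3
position: [0.5349, -0.1978, 0.2824]
eef_rot: [-0.001, 0.999, -0.043, -0.001]
ft_force: [-0.6, 0.5, -1.0]
finger_gap: 0.0006
gripper_force: 0.0
```

```bash
python3 - <<'E'
from h import *
go(-.084,0,.180);go(-.104,0,.165);go(-.119,0,.143);go(-.125,0,.116)
f=dict(np.load('side.npz'));w=pts(f).reshape(-1,3)
k=w[(w[:,0]>.42)&(w[:,0]<.6)&(w[:,1]<-.27)&(w[:,1]>-.45)&(w[:,2]>.03)];print('bottle',k.min(0),k.max(0))
E
```

```text
t 3.3 tip mould mm [-50.8   0.5 185.4] shift [-0.332  0.005  0.055] toolx yaw -4.9 F [-0.6  0.5 -1. ]
t 3.3 tip mould mm [-50.8   0.5 185.4] shift [-0.532  0.006  0.206] toolx yaw -4.9 F [-0.6  0.5 -1. ]
t 3.3 tip mould mm [-50.8   0.5 185.4] shift [-0.681  0.006  0.426] toolx yaw -4.9 F [-0.6  0.5 -1. ]
t 3.3 tip mould mm [-50.8   0.5 185.4] shift [-0.74   0.006  0.697] toolx yaw -4.9 F [-0.6  0.5 -1. ]
bottle [ 0.46052145 -0.4496485   0.03000365] [ 0.59994084 -0.27000558  0.50603714]
```

Emit:
{"name": "carry_out", "arguments": {"fingers": [-1, -1, -1, -1, -1], "translation": [[-0.12, 0, 0], [-0.22, 0, 0.01], [-0.33, 0, 0.05], [-0.44, 0, 0.12], [-0.53, 0, 0.2]], "spin": [0, 0, 0, 0, 0]}}

```text
clock: 3.72
position: [0.4855, -0.1945, 0.2654]
eef_rot: [0.001, 0.999, -0.042, 0.002]
ft_force: [4.6, -1.3, -3.2]
finger_gap: 0.0005
gripper_force: 2.8
```

Emit:
{"name": "carry_out", "arguments": {"fingers": [-1, -1, -1, -1, -1], "translation": [[-0.08, 0, 0.1], [-0.15, 0, 0.22], [-0.18, 0, 0.32], [-0.2, 0, 0.4], [-0.2, 0, 0.46]], "spin": [0, 0, 0, 0, 0]}}

```text
clock: 4.13
position: [0.4659, -0.1928, 0.2188]
eef_rot: [0.001, 0.999, -0.042, 0.002]
ft_force: [2.0, -0.9, -0.4]
finger_gap: 0.0005
gripper_force: 1.0
```

```bash
python3 - <<'E'
from h import *
go(-.123,0,.116)
f=grab('side')
cv2.imwrite('pics/g.png',cv2.resize(f['img'][140:290,220:420,::-1],(800,600),interpolation=2))
E
```

```text
t 4.13 tip mould mm [-119.3   -0.7  121.8] shift [-0.037 -0.007  0.058] toolx yaw -4.87 F [ 2.  -0.9 -0.4]
```

View pics/g.png

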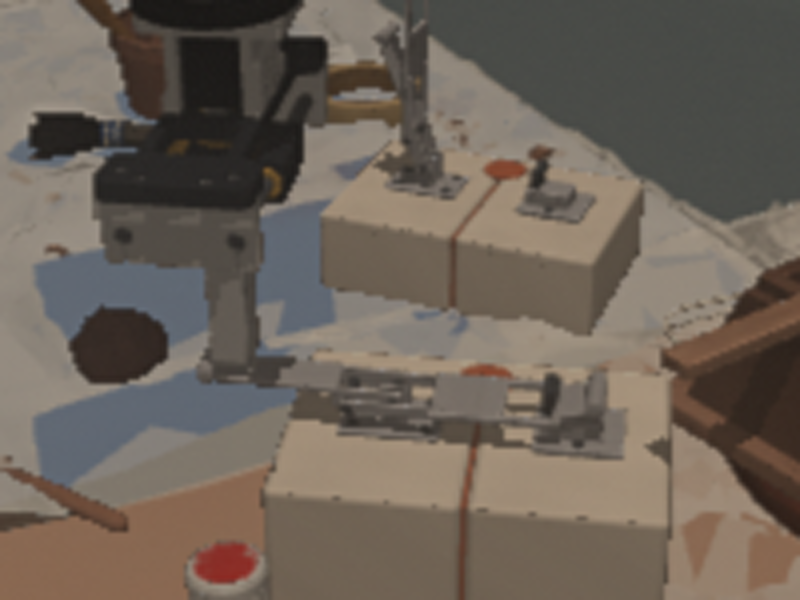

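The lever is nearly level, with its rolled end at (205,372) beside the fingertips, and the loop lies behind the keeper at (590,395). I press on until there is reaction force.

Emit:
{"name": "carry_out", "arguments": {"fingers": [-1, -1, -1, -1], "translation": [[0.02, 0, 0.03], [0.03, 0, 0.06], [0.03, 0, 0.08], [0.03, 0, 0.08]], "spin": [0, 0, 0, 0]}}

```text
clock: 4.52
position: [0.4679, -0.1931, 0.2151]
eef_rot: [-0.0, 0.999, -0.042, -0.003]
ft_force: [-16.8, 8.2, 33.5]
finger_gap: 0.0006
gripper_force: 16.4
```

```bash
python3 -c "
from h import *
go(-.123,0,.116)"
```

```text
t 4.52 tip mould mm [-118.2   -0.6  118.1] shift [-0.048 -0.007  0.021] toolx yaw -4.77 F [-16.8   8.2  33.5]
```

Firm reaction at z 118 mm, so the lever is home. I retreat straight up.

Emit:
{"name": "carry_out", "arguments": {"fingers": [-1, -1, -1, -1, -1], "translation": [[0.02, 0, -0.1], [0.02, 0, -0.3], [0.02, 0, -0.6], [0.02, 0, -0.9], [0.02, 0, -0.9]], "spin": [0, 0, 0, 0, 0]}}

```text
clock: 4.93
position: [0.4721, -0.1941, 0.3069]
eef_rot: [0.003, 0.999, -0.042, 0.004]
ft_force: [0.4, -0.4, 1.3]
finger_gap: 0.0006
gripper_force: 0.0
```

```bash
python3 - <<'E'
from h import *
go(-.123,0,.116)
f=grab('side');w=pts(f).reshape(-1,3)
m=Ro.from_euler('z',-YAW).apply(w-CM)*1000
m=m[(abs(m[:,1])<14)&(abs(m[:,0])<140)&(m[:,2]>100)&(m[:,2]<205)]
for a in range(-140,80,10):
    k=m[(m[:,0]>=a)&(m[:,0]<a+10)]
    if len(k): print(a,len(k),np.percentile(k[:,2],[5,50,95]).round())
cv2.imwrite('pics/i.png',cv2.resize(f['img'][140:290,220:420,::-1],(800,600),interpolation=2))
E
```

```text
t 4.93 tip mould mm [-112.5   -1.9  209.9] shift [-0.113 -0.025  0.938] toolx yaw -4.83 F [ 0.4 -0.4  1.3]
-140 37 [116. 121. 123.]
-130 43 [116. 119. 121.]
-120 41 [117. 119. 120.]
-110 39 [116. 119. 120.]
-100 40 [116. 119. 120.]
-90 38 [116. 119. 121.]
-80 39 [115. 119. 120.]
-70 52 [109. 115. 119.]
-60 54 [105. 114. 119.]
-50 45 [101. 116. 119.]
-40 49 [102. 114. 120.]
-30 19 [101. 112. 115.]
-20 43 [112. 114. 115.]
-10 39 [112. 113. 115.]
0 38 [113. 114. 115.]
10 18 [112. 113. 114.]
20 5 [101. 112. 113.]
30 59 [102. 119. 125.]
40 73 [101. 114. 117.]
50 78 [102. 118. 125.]
60 21 [100. 110. 122.]
70 2 [101. 101. 101.]
```

View pics/i.png

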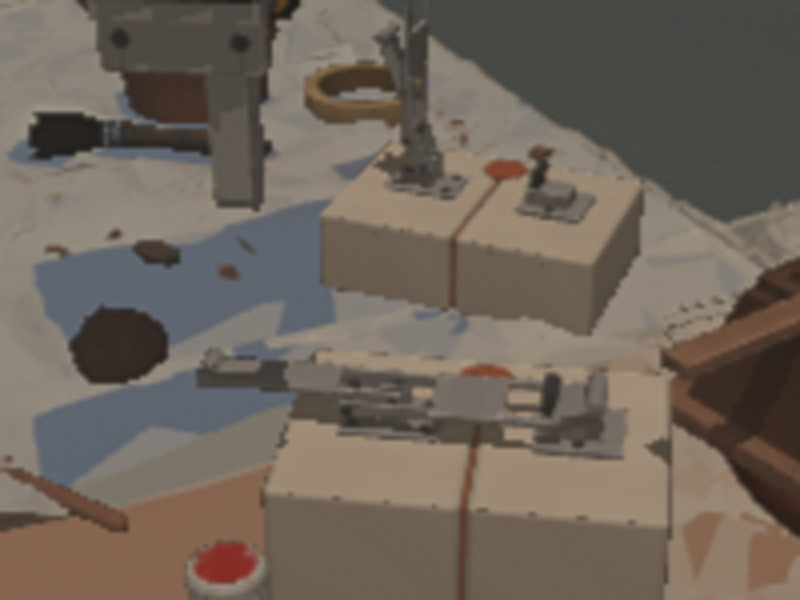

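The lever lies level: its top is flat at 119 mm from x -80 to -130, and its rolled end is at (215,362). The loop's bead at (597,390) is beyond the keeper at (552,395). The low mould's latch still stands open and the gripper is clear.

```bash
python3 -c "
from h import *
print(order.hand_in())"
```

```text
the job is handed in; nothing more can be done
None
```

The tall mould is latched: its loop is hooked behind the keeper and its lever is pressed fully home. The low mould's latch is still open, and I handed the job in at about 5 s; no verdict came back.

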